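# Set a thin panel overhanging the sawing board for its cut

### The job

Get the dark panel ready to be sawn: push it with the fingertips up against the fence of the sawing board so that its long edge lies along it, and slide it to the right until the white line across the panel is exactly over the board's right-hand edge and the short end beyond the line overhangs. Only push it, gently: do not lift it off the board or tip it, and do not disturb the other things on the bench.

Things in the scene. Friction and masses are not known exactly. Their poses are not given: they have to be found in the camera images.
- sawing_board: Sawing board, screwed to the bench (fixed): light plywood base 210 (its x) x 240 (its y) x 30 mm high, a darker fence batten 30 mm wide along its whole far (+x) side. Origin: centre of underside; z up, +y to the robot's left at yaw 0. Top face at z = 30 mm; the fence's near face at x = 75, its top at z = 52 mm. Right-hand edge: the face at y = -120 mm.
- saw_edge (a point): Point on the top of the sawing board's right-hand edge (board frame x = 25, y = -120, z = 30 mm), where the middle of the panel's white line belongs (seen from above) when the panel lies against the fence; it has the board's axes.
- panel: Loose thin panel of dark wood lying flat on the board, 100 mm wide (its x), 220 mm long (its y), 8 mm thick, about 0.15 kg. Origin: centre of underside; z up; -y end = short end beyond the white line. Against the fence its origin is at board x = 25 mm. Starts about 2 to 3.5 cm off the fence, a little askew, 4 to 8.5 cm too far left (+y). Slides with plain friction (1 to 2 N), stops when not pushed.
- cut_line (a point): Middle of the white cutting line across the top of the panel: panel frame x = 0, y = -55 mm, z = 8 mm (55 mm from the panel's right-hand end). The line is 3 mm wide and runs across the panel's width.
- mug: Green mug, 86 x 125 x 96 mm; a loose bystander on the bench, to be left where it is. Origin: centre of its underside.
- mallet: Wooden mallet lying on the bench, 110 x 231 x 60 mm; a loose bystander on the bench, to be left where it is. Origin: centre of its underside.
- mahogany_offcut: Short thick offcut of dark wood, 45 x 140 x 22 mm, lying on the bench itself; a loose bystander on the bench, to be left where it is. Origin: centre of its underside.
- sanding_block: Sanding block, 63 x 110 x 30 mm; a loose bystander on the bench, to be left where it is. Origin: centre of its underside.
- thread_green: Spool of green thread, 46 x 46 x 55 mm, standing; a loose bystander on the bench, to be left where it is. Origin: centre of its underside.

How it is judged:
By the outcome, as a careful person would: the job done as asked, in the order asked, and still so for the second after the job is handed in, with the robot touching nothing.
It also fails if it takes over 45 s, if anything falls off the work surface, if the arm or the gripper's body presses on something with over 40 N, if the wrist force passes 120 N, or if a joint passes its speed limit or range.

### The arm

A 6-joint arm with a two-finger parallel gripper is mounted at the origin on the work surface; the furniture and walls round the work are solid. World frame = base frame: x ahead of the robot, y to its left, z up, the work surface at z = 0. Lengths are in m, angles in degrees, forces in N, time in s.
With the tool pointing down it reaches from about 0.4 to 0.825 m from the base axis. Payload 7 kg.
Tool frame: the origin (TCP) lies midway between the tips of the shut fingers; the grasp point (between the pads) lies 19 mm behind it (ctrl.grasp_offset is the distance from the TCP to the grasp point, in m); z points along the fingers, x is the direction in which the jaws open and shut, and the axes are right-handed (so a half turn about z gives the same grasp; the last joint's range is limited). The gripper opens to 88 mm and grips with 3 to 60 N. Pads are 19 mm wide; open, the fingers measure 130 mm over their backs; the gripper's body (78 mm by 193 mm) begins 47 mm behind the grasp point.
Start: joints at [-57.29, 20.546, 0.682, 0, -70.136, -16.507], TCP at [0.188, -0.648, 0.227] pointing down, gripper open.
Joint ranges: [-176.03, 176.03], [-82.01, 121.73], [-58.28, 71.71], [-173.87, 95.51], [-174.79, -0.11], [-173.66, 173.66]. Speed limits (degrees/s): [136.94, 136.94, 172.46, 180, 180, 180].

### API

Orientations are given as [roll, pitch, yaw] about the fixed x, y, z axes, in that order (R = Rz(yaw) Ry(pitch) Rx(roll)).
In Python, from plant import sensors, snapshot, order, ctrl gives the robot as it stands.
- The arm moves only by the tool send_rows, never from a script. Its argument "commands" is a list of rows, each a list of 3 entries, a list of its own where there are three numbers: the closure, from 0 (fully open) to 1 (shut), then the shift along the world's x, y, z in units of 0.25 m (1.0 is 0.25 m), then the turn, a rotation vector about the world's x, y, z in units of 360 degrees (1.0 is 360 degrees). In form: [[hand, [x, y, z], [ax, ay, az]], ...]. A call has 1 to 12 rows; each row shifts and turns the pose as measured when the row begins; what a row does not reach is not made up. A row lasts 1/10 s, in which the tool goes at most 50 mm and 8.59 degrees, less where a joint would pass 70% of its speed; a pose out of reach is approached as far as the arm can. A call with a number of a shift or a turn outside -1 to 1 is refused whole. A call with a gripper value outside its range is refused whole. The fingers move at their own pace and stop on an object; the grip force is fixed at half the most. Time passes only in rows, so rows that do not move let the fingers close. It gives the time, the measured TCP pose, the force and the opening at its end, in the units of the state.
- sensors.get_obs(): the state, without advancing time (a new reading comes with each control period).
- snapshot(name): name is "side" or "top"; returns a dict with "color" (400x640x3 uint8, blue, green, red), "z_map" (400x640 float32, m along the optical axis (not along the pixel's ray), 0 where there is no reading), "mtx" (3x3 intrinsics, pixels), "xyz" and "attitude" of the camera in the world. Camera axes: x right, y down, z forward; pixel columns grow to the right and rows downward; lengths in m; the calibration is good to about 2 mm. A picture is of the moment at which its call begins.
- order.close_job(): hands the job in, once; it reports no verdict.
The state is a dict: "clock": time; "joint_pos": joint angles; "qvel": joint speeds; "tau": joint torques, N m; "tool_pos": TCP position; "orientation": TCP orientation; "force": force on the tool from outside, world axes, zero at the start; "moment": the same for the moment, N m; "opening": finger opening in m.
Only numpy, scipy, OpenCV 4.12 (cv2) and the standard library are available. Lean on these libraries where they do the work, as an engineer would, in place of code of your own. Each camera call takes 0.05 s, during which the arm holds its last target.

## Working session

There is one attempt and no reset: what is moved stays moved. The work goes in short steps, Python scripts to look and compute and a tool call to move; the robot and the scene stay as the last step left them, time stands still between calls to the robot, and variables do not carry over. Pictures are saved under pics/ and viewed, and the job is handed in when it is done.

Besides the shell and the picture viewer there is one more tool, called after "Request:" as name(argument=value, ...) on one line, values as JSON. send_rows: Moves the arm, as the interface text tells. Its arguments: {"type":"object","properties":{"commands":{"type":"array","items":{"type":"array"}}},"required":["commands"]}

```bash
mkdir -p pics; cat > h.py <<'E'
import numpy as np, cv2
from scipy.spatial.transform import Rotation as R
from plant import sensors, snapshot, order, ctrl
def rot(s):
    a=np.array(s["attitude"],float)
    if a.shape==(3,3): return a
    if a.shape==(4,): return R.from_quat(a).as_matrix()
    return R.from_euler('xyz',a,degrees=True).as_matrix()
def ray(s,u,v,z):
    M=np.array(s["mtx"]);d=rot(s)@np.linalg.inv(M)@np.array([u,v,1.]);o=np.array(s["xyz"])
    return o+d*(z-o[2])/d[2]
def proj(s,p):
    c=rot(s).T@(np.array(p)-np.array(s["xyz"]));q=np.array(s["mtx"])@c;return q[:2]/q[2]
E
python3 - <<'E'
from h import *
for n in("top","side"):
    s=snapshot(n);cv2.imwrite(f"pics/{n}0.png",s["color"]);print(n,s["xyz"],s["attitude"],s["mtx"])
o=sensors.get_obs();print(o)
E
```

```text
top [-0.74020182  0.25852466  1.63689514] [-142.89853853    0.85052618 -100.53768308] [[514.60135797   0.         327.39583768]
 [  0.         514.60135797 208.43021503]
 [  0.           0.           1.        ]]
side [0.2037545  1.04910924 0.80527111] [-126.8326882    -1.26384049 -166.02471893] [[364.50059423   0.         317.51959794]
 [  0.         364.50059423 199.05352914]
 [  0.           0.           1.        ]]
{'clock': 0.1, 'joint_pos': array([-5.72891674e+01,  2.05872585e+01,  6.39863606e-01, -1.68683975e-02,
       -7.01382835e+01, -1.65094289e+01]), 'qvel': array([ 0.04781002, -0.13810315,  0.11951212,  0.11000088, -0.03174645,
        0.08897616]), 'tau': array([-1.09049433e-03, -5.84160948e+01,  2.93750453e+01,  7.01544866e+00,
        1.02289821e-02, -1.69371827e-05]), 'tool_pos': array([ 0.18820654, -0.64776888,  0.22572634]), 'orientation': array([-1.79990855e+02, -8.66528838e-02,  1.06195654e+02]), 'force': array([-0.04021146,  0.12862128, -0.41767329]), 'moment': array([0.01702789, 0.01397067, 0.00657184]), 'opening': 0.08753823060445237}
```

View pics/top0.png

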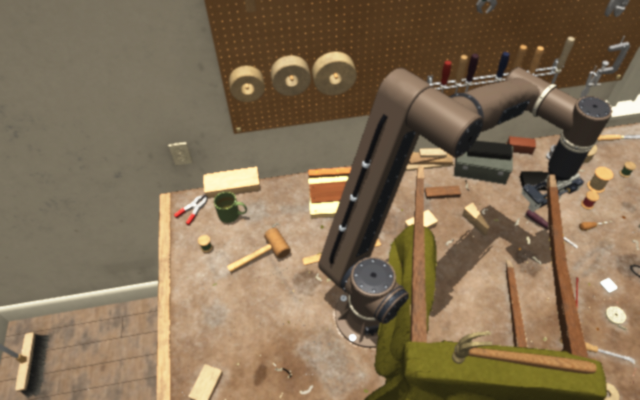

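View pics/side0.png

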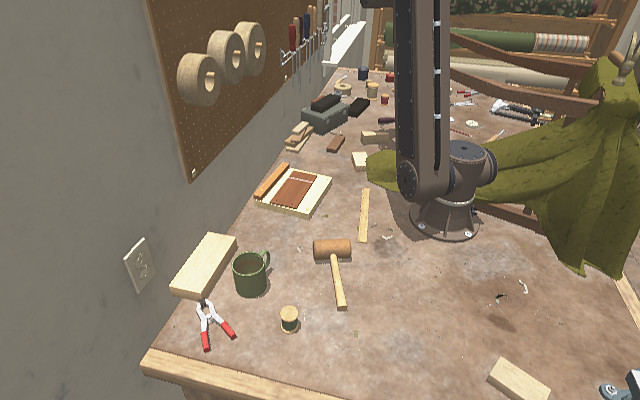

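The side view shows the board with the panel at about (295,190). In the top view it's at about (328,190), partly hidden by the arm. I'll enlarge both.

```bash
python3 - <<'E'
import cv2
a=cv2.imread("pics/side0.png")[150:230,240:345];cv2.imwrite("pics/sc0.png",cv2.resize(a,None,fx=7,fy=7,interpolation=cv2.INTER_CUBIC))
a=cv2.imread("pics/top0.png")[150:230,290:390];cv2.imwrite("pics/tc0.png",cv2.resize(a,None,fx=7,fy=7,interpolation=cv2.INTER_CUBIC))
E
```

```text
(no output)
```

View pics/sc0.png

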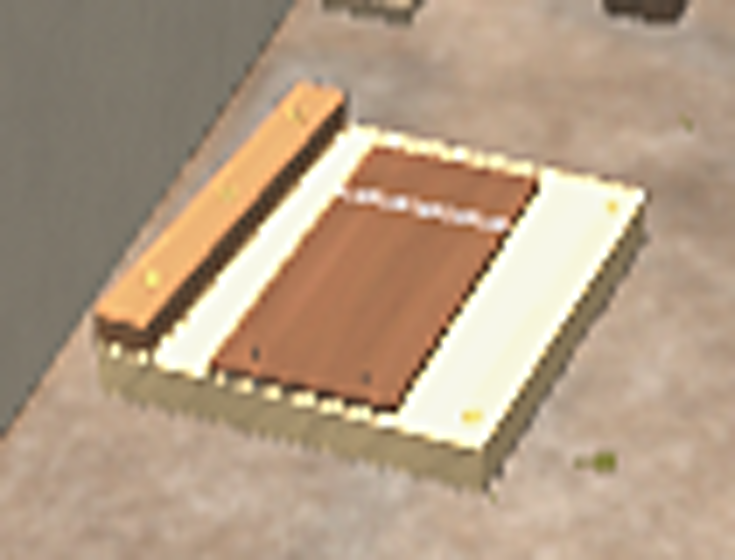

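View pics/tc0.png

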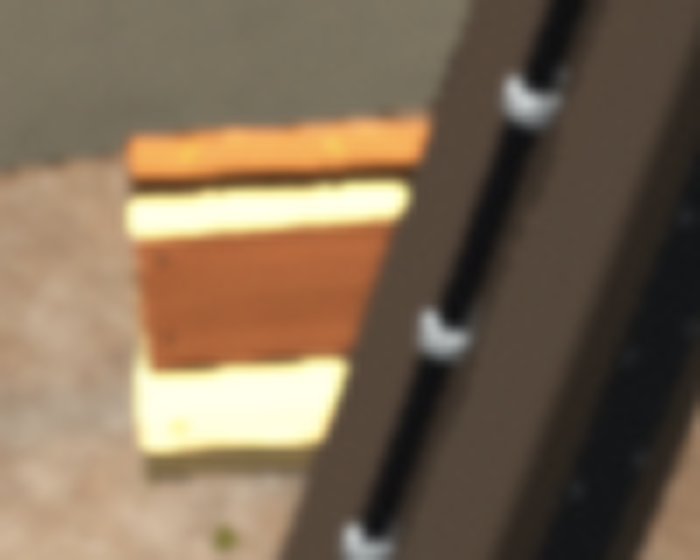

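```bash
cat > fit.py <<'E'
from h import *
from scipy.optimize import least_squares
def fit(s,pts,off,k,x0):
    # pts: list of (U,V,local xyz mm) in crop
    P=np.array([[(U+.5)/k-.5+off[0],(V+.5)/k-.5+off[1]] for U,V,_ in pts]);L=np.array([l for *_,l in pts])/1000.
    def f(q):
        c,sn=np.cos(q[2]),np.sin(q[2]);W=np.c_[q[0]+c*L[:,0]-sn*L[:,1],q[1]+sn*L[:,0]+c*L[:,1],L[:,2]]
        return np.ravel([proj(s,w) for w in W]-P)
    r=least_squares(f,x0);return r.x,r.fun.reshape(-1,2)
def rel(b,p):
    c,s=np.cos(b[2]),np.sin(b[2]);d=p[:2]-b[:2]
    return np.array([c*d[0]+s*d[1],-s*d[0]+c*d[1]])*1000,np.degrees(p[2]-b[2])
E
python3 - <<'E'
from fit import *
np.set_printoptions(precision=3,suppress=True)
s=snapshot("side");o=(240,150)
b,rb=fit(s,[(485,447,(-105,120,30)),(645,190,(-105,-120,30)),(347,97,(75,-120,52)),(150,327,(75,120,52)),(300,82,(105,-120,52)),(97,318,(105,120,52)),(352,125,(75,-120,30))],o,7,[.6,0,0])
p,rp=fit(s,[(342,192,(50,-55,38)),(508,226,(-50,-55,38)),(370,148,(50,-110,38)),(540,182,(-50,-110,38)),(212,362,(50,110,38)),(396,405,(-50,110,38))],o,7,[.6,0,0])
print(b[:2],np.degrees(b[2]),"\n",rb,"\n",p[:2],np.degrees(p[2]),"\n",rp,rel(b,p))
t=snapshot("top");o=(290,150)
b2,r=fit(t,[(127,138,(105,120,52)),(128,175,(75,120,52)),(141,452,(-105,120,30)),(127,203,(75,120,30))],o,7,[.6,0,0]);print(b2[:2],np.degrees(b2[2]),r)
for U,V in((138,242),(153,369)): print("panel left corners top",ray(t,U/7+290-.4,V/7+150-.4,.038))
c,sn=np.cos(p[2]),np.sin(p[2])
for l in((.05,.11),(-.05,.11)): print(p[0]+c*l[0]-sn*l[1],p[1]+sn*l[0]+c*l[1])
E
```

```text
[ 0.535 -0.004] -6.4956266407736765 
 [[ 0.394  0.105]
 [ 0.316  0.46 ]
 [ 0.086 -0.451]
 [-0.058  0.008]
 [-0.099  0.187]
 [-0.191 -0.636]
 [-0.493  0.281]] 
 [0.533 0.005] -4.5918016311473755 
 [[-0.852  0.08 ]
 [ 0.237  0.383]
 [ 0.49  -0.879]
 [ 0.36  -0.855]
 [-0.441  0.421]
 [ 0.244  0.445]] (array([-3.272,  8.96 ]), np.float64(1.903825009626301))
[ 0.536 -0.   ] -7.2166971146161485 [[-0.184  0.156]
 [-0.071  0.406]
 [-0.055 -0.434]
 [ 0.314 -0.078]]
panel left corners top [0.588 0.11  0.038]
panel left corners top [0.495 0.117 0.038]
0.5915381999162441 0.1105397513783581
0.491859165536425 0.11854538096676918
```

```bash
python3 - <<'E'
from h import *
np.set_printoptions(precision=2,suppress=True)
for n,px in(("top",[(419,190),(419,250),(418,320),(555,200),(565,270),(410,270),(425,240),(515,300),(480,220),(400,210),(425,220),(345,250),(318,260)]),("side",[(470,48),(470,75),(385,170),(400,175),(365,215),(325,110),(375,137),(360,160)])):
    s=snapshot(n)
    for u,v in px:
        d=s["z_map"][v,u];print(n,u,v,rot(s)@np.linalg.inv(s["mtx"])@np.array([u,v,1.])*d+s["xyz"])
E
```

```text
top 419 190 [ 0.14 -0.16  0.48]
top 419 250 [-0.04 -0.11  0.44]
top 418 320 [-0.24 -0.05  0.44]
top 555 200 [ 0.03 -0.52  0.48]
top 565 270 [-0.17 -0.47  0.44]
top 410 270 [ 0.08 -0.16  0.11]
top 425 240 [ 0.2  -0.25  0.1 ]
top 515 300 [-0.06 -0.5   0.04]
top 480 220 [ 0.28 -0.5   0.04]
top 400 210 [ 0.42 -0.23 -0.  ]
top 425 220 [ 0.33 -0.3   0.03]
top 345 250 [0.07 0.07 0.33]
top 318 260 [0.25 0.13 0.01]
side 470 48 [-0.01 -0.49  0.45]
side 470 75 [ 0.02 -0.14  0.46]
side 385 170 [ 0.22 -0.18  0.06]
side 400 175 [0.17 0.08 0.2 ]
side 365 215 [0.26 0.05 0.  ]
side 325 110 [ 0.55 -0.56  0.1 ]
side 375 137 [ 0.3  -0.48  0.04]
side 360 160 [ 0.33 -0.27  0.03]
```

Request:
send_rows(commands=[[0,[0,0,0.16],[0,0,0]],[0,[0.1,0.08,0.08],[0,0,-0.008]],[0,[0.14,0.12,0],[0,0,-0.008]],[0,[0.14,0.12,0],[0,0,-0.008]],[0,[0.14,0.12,0],[0,0,-0.008]],[0,[0.14,0.12,0],[0,0,-0.008]],[0,[0.12,0.14,0],[0,0,-0.008]],[0,[0.1,0.16,0],[0,0,-0.008]],[0,[0.08,0.17,0],[0,0,-0.008]],[0,[0.06,0.17,0],[0,0,0]]])

```text
clock: 1.3
tool_pos: [0.4481, -0.3399, 0.2857]
orientation: [180.0, -0.2, 81.6]
force: [0.9, -0.8, 0.8]
opening: 0.0874
```

Request:
send_rows(commands=[[0,[0.06,0.18,0],[0,0,0.001]],[0,[0.06,0.18,0],[0,0,0.001]],[0,[0,0.18,0],[0,0,0.001]],[0,[0,0.18,0],[0,0,0]],[0,[-0.03,0.18,-0.06],[0,0,0]],[0,[-0.03,0.18,-0.08],[0,0,0]],[0,[-0.03,0.18,-0.12],[0,0,0]],[0,[0,0.12,-0.12],[0,0,0]],[0,[0,0.04,-0.12],[0,0,0]]])

```text
clock: 2.2
tool_pos: [0.4596, 0.0277, 0.1663]
orientation: [179.2, -0.5, 83.1]
force: [-0.4, -0.7, 0.4]
opening: 0.0876
```

```bash
python3 - <<'E'
from h import *
o=sensors.get_obs();print(o["tool_pos"],o["orientation"],o["joint_pos"],o["force"])
for n,(x,y) in(("side",(240,140)),("top",(290,150))):
    s=snapshot(n)["color"];cv2.imwrite(f"pics/{n}1.png",s);cv2.imwrite(f"pics/{n}c1.png",cv2.resize(s[y:y+90,x:x+110],None,fx=6,fy=6,interpolation=cv2.INTER_CUBIC))
E
```

```text
[0.4595772  0.02767824 0.16626464] [179.17896716  -0.53187473  83.07021749] [ 2.80979739e+01  2.40442456e+00 -3.10752542e+01  4.33537439e-02
 -5.55427357e+01 -1.25055792e+02] [-0.42794368 -0.68650455  0.42266892]
```

View pics/side1.png

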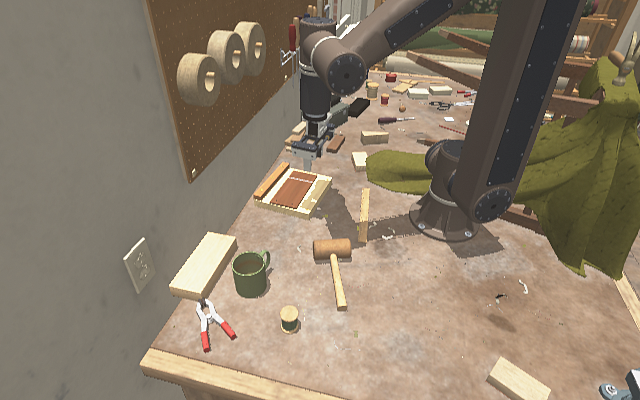

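View pics/topc1.png

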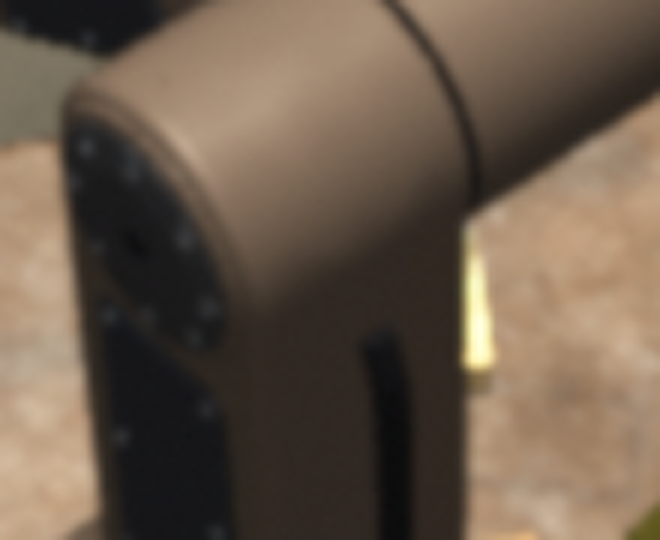

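Request:
send_rows(commands=[[0,[-0.02,-0.04,-0.12],[-0.001,0.002,0]],[0,[0,0,-0.14],[0,0,0]],[0,[0,0,-0.12],[0,0,0]],[0,[0,0,-0.06],[0,0,0]],[0,[0,0,0],[0,0,0]]])

```text
clock: 2.8
tool_pos: [0.4562, 0.015, 0.0557]
orientation: [179.8, 0.0, 83.2]
force: [-0.1, -0.1, 0.6]
opening: 0.0875
```

```bash
python3 - <<'E'
from h import *
o=sensors.get_obs();print(o["tool_pos"],o["orientation"],o["force"])
for n,(x,y) in(("side",(240,140)),):
    s=snapshot(n)["color"];cv2.imwrite(f"pics/{n}c2.png",cv2.resize(s[y:y+90,x:x+110],None,fx=7,fy=6.6,interpolation=cv2.INTER_CUBIC))
E
```

```text
[0.45623044 0.01500378 0.05570197] [1.79838861e+02 1.64385551e-02 8.31583456e+01] [-0.08303584 -0.13245217  0.56963802]
```

View pics/sidec2.png

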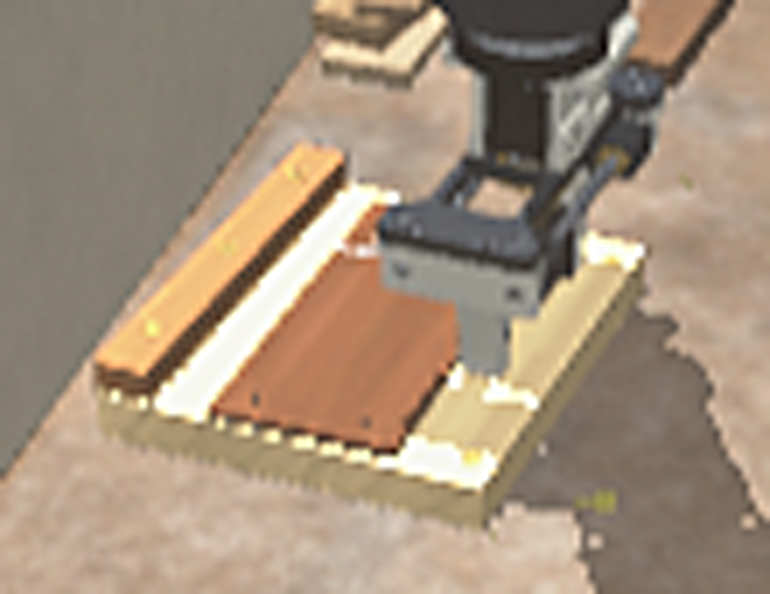

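The fingers hover just in front of the panel's near edge, with the visible tip at crop (490,370). Next I lower them to about 4 mm above the board.

Request:
send_rows(commands=[[0,[-0.012,0,-0.04],[0,0,0]],[0,[0,0,-0.03],[0,0,0]],[0,[0,0,-0.012],[0,0,0]],[0,[0,0,0],[0,0,0]]])

```text
clock: 3.25
tool_pos: [0.4566, 0.0157, 0.0384]
orientation: [179.4, -0.2, 83.2]
force: [-0.7, -0.2, 0.2]
opening: 0.0876
```

Request:
send_rows(commands=[[0,[-0.008,0,-0.016],[0,0.001,0]],[0,[0,0,-0.01],[0,0,0]],[0,[0,0,0],[0,0,0]]])

```text
clock: 3.55
tool_pos: [0.4549, 0.016, 0.0321]
orientation: [179.8, -0.2, 83.2]
force: [-0.3, -0.4, 0.2]
opening: 0.0872
```

```bash
python3 - <<'E'
from h import *
o=sensors.get_obs();print(o["tool_pos"],o["orientation"],o["force"])
for n,(x,y) in(("side",(240,140)),):
    s=snapshot(n)["color"];cv2.imwrite(f"pics/{n}c3.png",cv2.resize(s[y:y+90,x:x+110],None,fx=7,fy=6.6,interpolation=cv2.INTER_CUBIC))
E
```

```text
[0.45492825 0.01603907 0.03206182] [179.75309302  -0.18984606  83.17698461] [-0.34084893 -0.44261659  0.15847994]
```

View pics/sidec3.png

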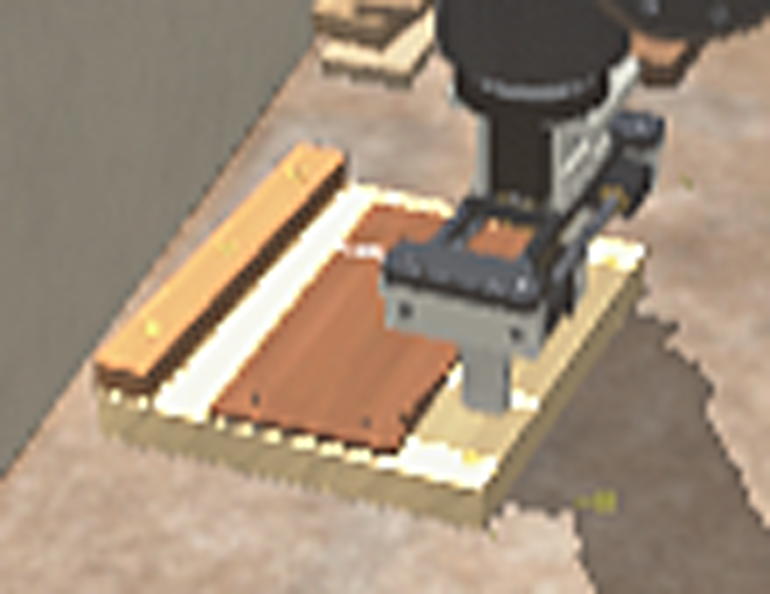

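Request:
send_rows(commands=[[0,[0.02,-0.0025,0.006],[0,0.0005,0]],[0,[0.02,-0.0025,0],[0,0,0]],[0,[0.02,-0.0025,0],[0,0,0]],[0,[0.02,-0.0025,0],[0,0,0]],[0,[0.02,-0.0025,0],[0,0,0]],[0,[0.02,-0.0025,0],[0,0,0]]])

```text
clock: 4.2
tool_pos: [0.487, 0.0119, 0.034]
orientation: [180.0, -0.2, 83.2]
force: [-3.5, 0.4, 3.2]
opening: 0.0876
```

Request:
send_rows(commands=[[0,[0.016,-0.002,0],[0,0,0]],[0,[0.016,-0.002,0],[0,0,0]],[0,[0.008,-0.001,0],[0,0,0]]])

```text
clock: 4.5
tool_pos: [0.4971, 0.0101, 0.034]
orientation: [-179.9, -0.1, 83.2]
force: [-3.6, 0.8, 5.2]
opening: 0.0876
```

```bash
python3 - <<'E'
from h import *
o=sensors.get_obs();print(o["tool_pos"],o["orientation"],o["force"])
for n,(x,y) in(("side",(240,140)),):
    s=snapshot(n)["color"];cv2.imwrite(f"pics/{n}c4.png",cv2.resize(s[y:y+90,x:x+110],None,fx=7,fy=6.6,interpolation=cv2.INTER_CUBIC))
E
```

```text
[0.49706138 0.01006835 0.03397665] [-1.79892989e+02 -1.00216815e-01  8.31574160e+01] [-3.57454049  0.84358389  5.21067253]
```

View pics/sidec4.png

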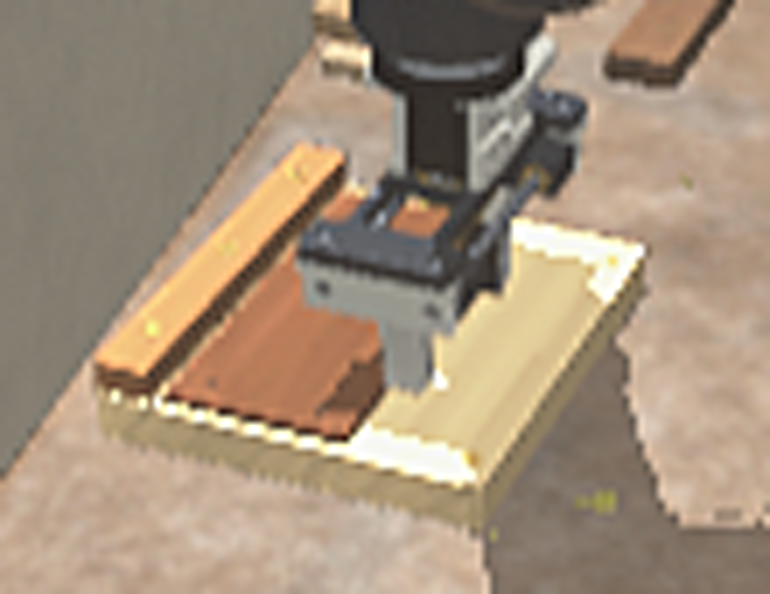

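Request:
send_rows(commands=[[0,[0,0,0.006],[0,0,0]],[0,[0.008,-0.001,0],[0,0,0]],[0,[0.008,-0.001,0],[0,0,0]]])

```text
clock: 4.85
tool_pos: [0.5016, 0.0096, 0.0355]
orientation: [-179.9, -0.1, 83.2]
force: [-1.7, 1.3, 0.3]
opening: 0.0875
```

Request:
send_rows(commands=[[0,[0.008,-0.001,0],[0,0,0]],[0,[0.004,-0.0005,0],[0,0,0]]])

```text
clock: 5.05
tool_pos: [0.503, 0.0094, 0.0352]
orientation: [-179.7, -0.1, 83.1]
force: [-8.9, 6.0, 8.5]
opening: 0.0875
```

Request:
send_rows(commands=[[0,[-0.04,0.005,0],[0,0,0]],[0,[-0.08,0.01,0.02],[0,0,0]],[0,[-0.04,0.005,0.12],[0,0,0]],[0,[0,0.06,0.18],[0,0,0.02]],[0,[0,0.1,0.18],[0,0,0.02]],[0,[0,0.14,0.1],[0,0,0.02]],[0,[0,0.18,0],[0,0,0.02]],[0,[0.04,0.18,0],[0,0,0.02]]])

```text
clock: 5.85
tool_pos: [0.4683, 0.1805, 0.1919]
orientation: [179.9, 0.0, 120.0]
force: [0.6, -0.3, 0.8]
opening: 0.088
```

```bash
python3 - <<'E'
from h import *
o=sensors.get_obs();print(o["tool_pos"],o["orientation"],o["force"])
for n,(x,y) in(("side",(240,150)),("top",(290,150))):
    s=snapshot(n)["color"];cv2.imwrite(f"pics/{n}5.png",s);cv2.imwrite(f"pics/{n}c5.png",cv2.resize(s[y:y+80,x:x+105],None,fx=7,fy=7,interpolation=cv2.INTER_CUBIC))
E
```

```text
[0.46827183 0.18051162 0.19194224] [1.79926566e+02 3.30671675e-02 1.19957560e+02] [ 0.55767129 -0.28869217  0.81136046]
```

View pics/sidec5.png

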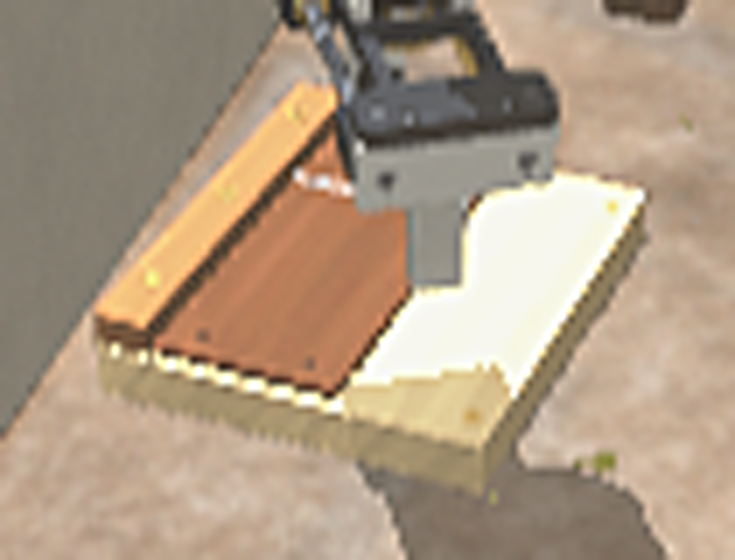

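View pics/topc5.png

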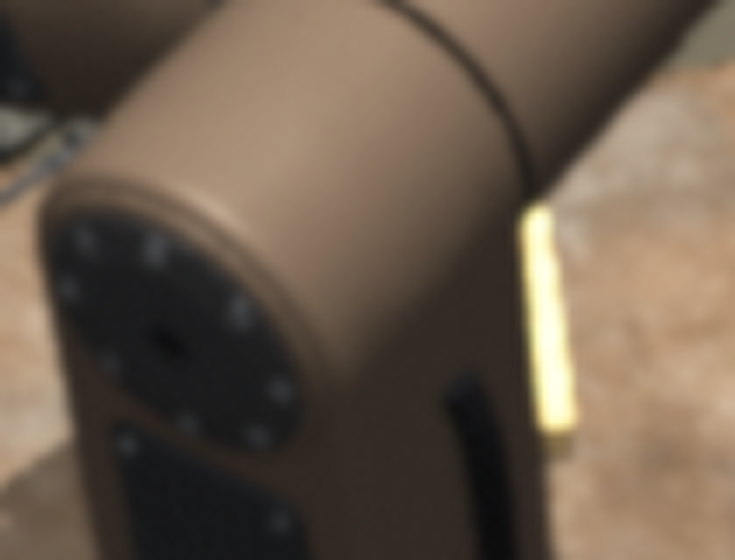

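```bash
python3 - <<'E'
from h import *
np.set_printoptions(precision=3,suppress=True)
s=snapshot("side")
for u,v in[(200,195),(205,140),(160,200),(150,130),(240,160),(225,120),(255,150),(200,170),(110,150)]:
    d=s["z_map"][v,u];print(u,v,rot(s)@np.linalg.inv(s["mtx"])@np.array([u,v,1.])*d+s["xyz"])
E
```

```text
200 195 [0.72  0.311 0.182]
205 140 [0.699 0.267 0.339]
160 200 [0.719 0.469 0.28 ]
150 130 [0.719 0.438 0.446]
240 160 [0.719 0.042 0.145]
225 120 [0.7   0.142 0.341]
255 150 [ 0.72  -0.095  0.111]
200 170 [0.696 0.322 0.278]
110 150 [0.72  0.556 0.46 ]
```

Request:
send_rows(commands=[[0.6,[0.06,0,0],[0,0,0.021]],[0.6,[0.08,-0.02,0],[0,0,0.021]],[0.6,[0.08,-0.03,0],[0,0,0.021]],[0.6,[0.08,-0.03,-0.04],[0,0,0.021]],[0.6,[0.08,-0.03,-0.06],[0,0,0.021]],[0.6,[0.02,-0.03,-0.08],[0,0,0.021]],[0.6,[0,0,-0.08],[0,0,0.021]],[0.6,[0,0,-0.06],[0,0,0]]])

```text
clock: 6.8
tool_pos: [0.5714, 0.1403, 0.1083]
orientation: [179.9, 0.2, 174.6]
force: [-0.1, -0.5, 0.2]
opening: 0.0359
```

```bash
python3 - <<'E'
from h import *
o=sensors.get_obs();print(o["tool_pos"],o["orientation"],o["force"],o["opening"])
for n,(x,y) in(("side",(220,130)),):
    s=snapshot(n)["color"];cv2.imwrite(f"pics/{n}6.png",s);cv2.imwrite(f"pics/{n}c6.png",cv2.resize(s[y:y+100,x:x+130],None,fx=6,fy=6,interpolation=cv2.INTER_CUBIC))
E
```

```text
[0.57139455 0.14027806 0.10829892] [179.88578878   0.21445157 174.56564804] [-0.12019683 -0.45911381  0.17592366] 0.03594561356721049
```

View pics/sidec6.png

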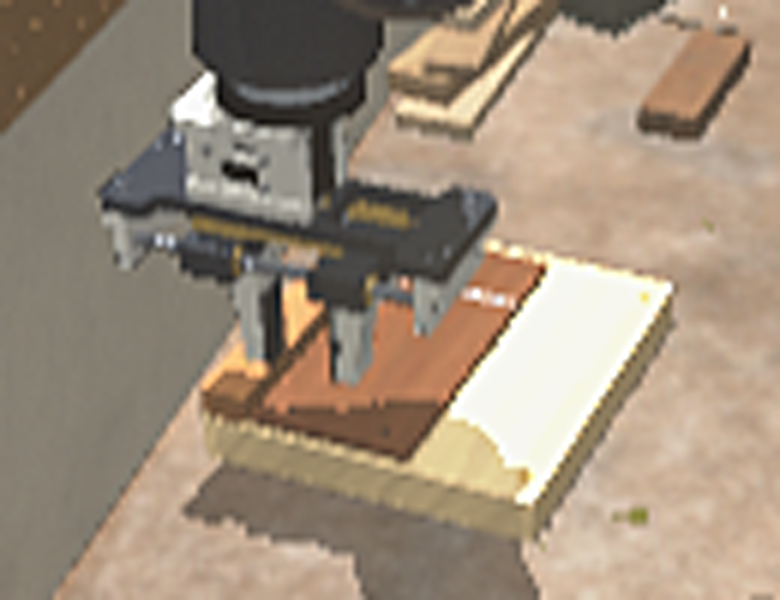

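Request:
send_rows(commands=[[0.6,[0,0,-0.1],[0,0,-0.004]],[0.6,[0,0,-0.1],[0,0,0]],[0.6,[0,0,-0.06],[0,0,0]],[0.6,[0,0,-0.02],[0,0,0]],[0.6,[0,0,0],[0,0,0]]])

```text
clock: 7.35
tool_pos: [0.5689, 0.1363, 0.0345]
orientation: [-180.0, 0.0, 172.4]
force: [-0.1, 0.4, 0.7]
opening: 0.0352
```

```bash
python3 - <<'E'
from h import *
o=sensors.get_obs();print(o["tool_pos"],o["orientation"],o["force"],o["opening"])
for n,(x,y) in(("side",(220,130)),):
    s=snapshot(n)["color"];cv2.imwrite(f"pics/{n}7.png",s);cv2.imwrite(f"pics/{n}c7.png",cv2.resize(s[y:y+100,x:x+130],None,fx=6,fy=6,interpolation=cv2.INTER_CUBIC))
E
```

```text
[0.56887892 0.13628656 0.03448409] [-1.79968640e+02  3.12373309e-02  1.72371798e+02] [-0.08486664  0.44629606  0.72297814] 0.03515461907130646
```

View pics/sidec7.png

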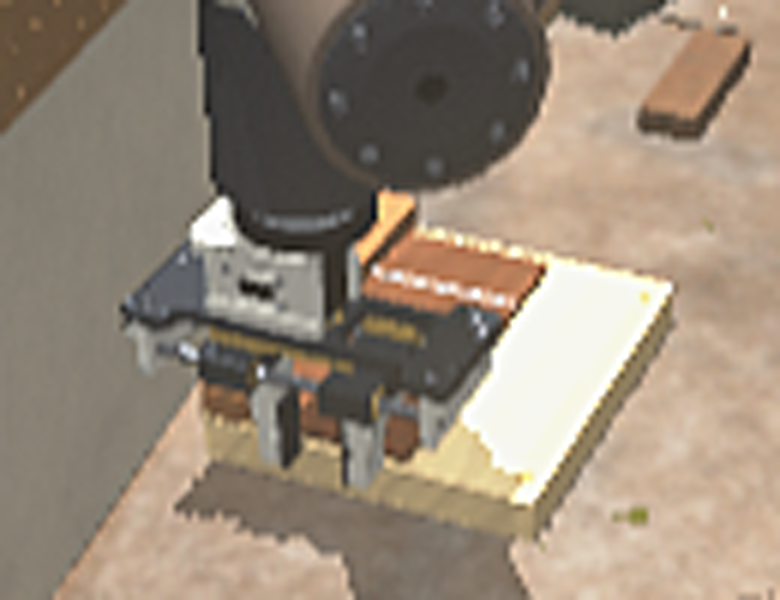

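Request:
send_rows(commands=[[0.6,[0,0,0.005],[0,0,0.002]],[0.6,[-0.003,-0.024,0],[0,0,0]],[0.6,[-0.003,-0.024,0],[0,0,0]],[0.6,[-0.003,-0.024,0],[0,0,0]],[0.6,[-0.003,-0.024,0],[0,0,0]],[0.6,[-0.003,-0.024,0],[0,0,0]],[0.6,[-0.003,-0.024,0],[0,0,0]]])

```text
clock: 8.1
tool_pos: [0.5662, 0.0986, 0.0405]
orientation: [179.8, 0.4, 173.2]
force: [-0.4, 0.1, 0.4]
opening: 0.0352
```

```bash
python3 - <<'E'
from h import *
o=sensors.get_obs();print(o["tool_pos"],o["orientation"],o["force"],o["opening"])
for n,(x,y) in(("side",(220,130)),):
    s=snapshot(n)["color"];cv2.imwrite(f"pics/{n}c8.png",cv2.resize(s[y:y+100,x:x+130],None,fx=6,fy=6,interpolation=cv2.INTER_CUBIC))
E
```

```text
[0.56619881 0.0985796  0.04048772] [179.79862132   0.37064609 173.17728801] [-0.41645446  0.13045202  0.36825165] 0.035172047828194594
```

View pics/sidec8.png

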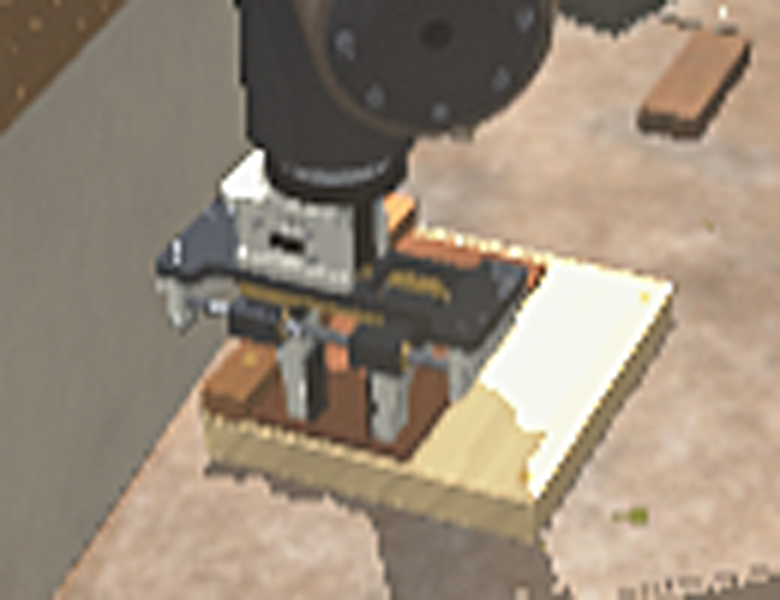

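The height drifted up to 40.5 mm, so the tips are now over the panel without touching it. I'll back off and go in lower.

Request:
send_rows(commands=[[0.6,[0,0,0.016],[0,0,0]],[0.6,[0.01,0.08,0],[0,-0.001,0]],[0.6,[0.01,0.08,0],[0,0,0]],[0.6,[0,0.01,-0.02],[0,0,0]],[0.6,[0,0,-0.02],[0,0,0]],[0.6,[0,0,0],[0,0,0]]])

```text
clock: 8.75
tool_pos: [0.5712, 0.1423, 0.0345]
orientation: [179.8, 0.7, 173.1]
force: [-0.4, -0.3, -0.9]
opening: 0.0349
```

Request:
send_rows(commands=[[0.6,[-0.003,-0.024,0],[0,0.002,0]],[0.6,[-0.003,-0.024,0],[0,0,0]],[0.6,[0,0,0],[0,0,0]]])

```text
clock: 9.05
tool_pos: [0.5689, 0.1285, 0.034]
orientation: [179.9, -0.2, 173.1]
force: [-0.7, -0.3, -0.3]
opening: 0.0351
```

Request:
send_rows(commands=[[0.6,[-0.003,-0.024,0],[0,0,0]],[0.6,[-0.003,-0.024,0],[0,0,0]],[0.6,[-0.003,-0.024,0],[0,0,0]]])

```text
clock: 9.35
tool_pos: [0.5669, 0.1089, 0.0343]
orientation: [179.9, -0.1, 173.1]
force: [0.0, 0.4, 0.0]
opening: 0.0351
```

```bash
python3 - <<'E'
from h import *
o=sensors.get_obs();print(o["tool_pos"],o["orientation"],o["force"],o["opening"])
for n,(x,y) in(("side",(220,130)),):
    s=snapshot(n)["color"];cv2.imwrite(f"pics/{n}c9.png",cv2.resize(s[y:y+100,x:x+130],None,fx=6,fy=6,interpolation=cv2.INTER_CUBIC))
E
```

```text
[0.56689652 0.10887309 0.03426094] [ 1.79886951e+02 -1.28931728e-01  1.73092536e+02] [0.04722351 0.42131709 0.00764831] 0.035137015763500236
```

View pics/sidec9.png

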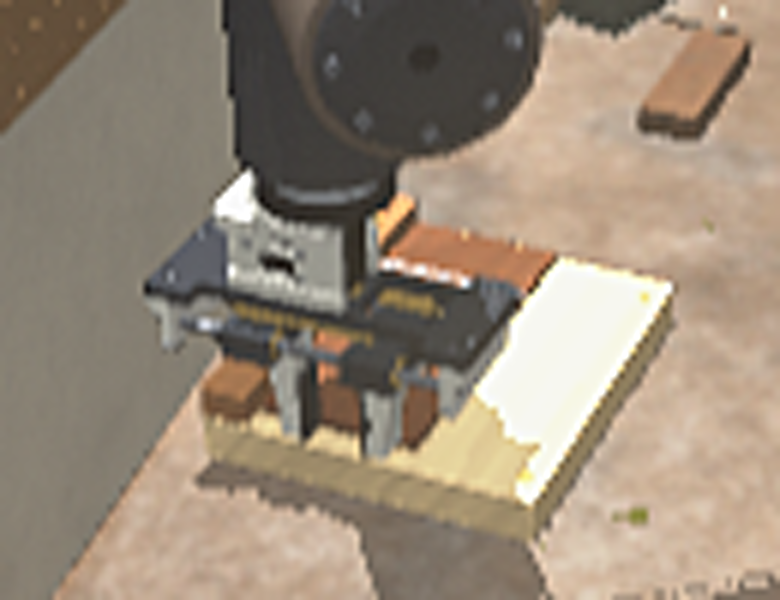

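Request:
send_rows(commands=[[0.6,[-0.003,-0.024,0],[0,0,0]],[0.6,[-0.003,-0.024,0],[0,0,0]],[0.6,[-0.003,-0.024,0],[0,0,0]]])

```text
clock: 9.7
tool_pos: [0.5642, 0.0889, 0.0344]
orientation: [179.9, -0.1, 173.1]
force: [-0.3, 0.6, -0.4]
opening: 0.0348
```

Request:
send_rows(commands=[[0.6,[-0.003,-0.024,0],[0,0,0]],[0.6,[-0.003,-0.024,0],[0,0,0]],[0.6,[-0.003,-0.024,0],[0,0,0]],[0.6,[0,0,0],[0,0,0]]])

```text
clock: 10.1
tool_pos: [0.5615, 0.0684, 0.0344]
orientation: [179.9, -0.1, 173.0]
force: [0.4, -0.5, 1.2]
opening: 0.0349
```

```bash
python3 - <<'E'
from h import *
o=sensors.get_obs();print(o["tool_pos"],o["orientation"],o["force"],o["opening"])
for n,(x,y) in(("side",(220,130)),("top",(280,140))):
    s=snapshot(n)["color"];cv2.imwrite(f"pics/{n}c10.png",cv2.resize(s[y:y+100,x:x+130],None,fx=6,fy=6,interpolation=cv2.INTER_CUBIC))
E
```

```text
[0.56149556 0.06837148 0.03444826] [ 1.79889112e+02 -1.36157339e-01  1.73038896e+02] [ 0.35895735 -0.47807399  1.24976102] 0.03494266431734153
```

View pics/sidec10.png

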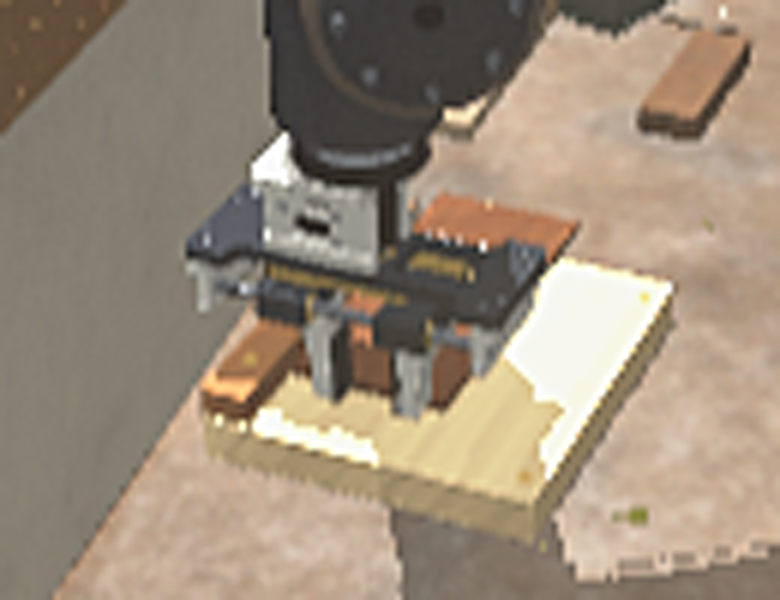

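View pics/topc10.png

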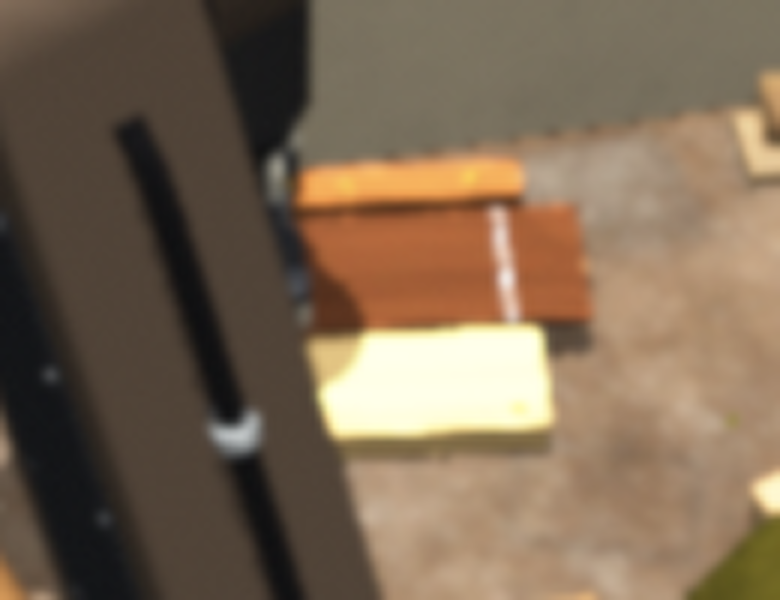

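The top view now shows the line at crop x≈497–514, left of the board's right-hand edge (x≈547–553). I'll measure what is left to go.

```bash
cat > m.py <<'E'
from h import *
import sys
np.set_printoptions(precision=4,suppress=True)
def g(s,U,V,z,off,k=6): return ray(s,(U+.5)/k-.5+off[0],(V+.5)/k-.5+off[1],z)
# subpixel line (white on panel) and board right edge by row profile in top image
def measure(t,lrows,erows,lguess,eguess):
    c=t["color"].astype(float);L=[];E=[]
    for v in lrows:
        p=c[v,:,0];u0=int(round(lguess(v)));w=p[u0-4:u0+5]-np.minimum(np.median(p[u0-6:u0-3]),np.median(p[u0+4:u0+7]));w=np.clip(w,0,None);w[w<0.2*w.max()]=0
        L.append(ray(t,(w*np.arange(u0-4,u0+5)).sum()/w.sum(),v,.038))
    for v in erows:
        p=c[v,:,2]+c[v,:,1];u0=int(round(eguess(v)));q=p[u0-4:u0+5];hi,lo=np.median(p[u0-7:u0-3]),np.median(p[u0+4:u0+8]);m=(hi+lo)/2
        i=np.where((q[:-1]>m)&(q[1:]<=m))[0][0];E.append(ray(t,u0-4+i+(q[i]-m)/(q[i]-q[i+1]),v,.03))
    return np.array(L),np.array(E)
E
python3 - <<'E'
from m import *
t=snapshot("top");o=(280,140)
print("line",g(t,497,207,.038,o),g(t,514,318,.038,o))
print("edge",g(t,547,325,.03,o),g(t,553,432,.03,o))
print("fence R end top",g(t,522,160,.052,o),g(t,523,192,.052,o))
L,E=measure(t,range(175,193),range(196,211),lambda v:362.8+(v-174.5)*.153,lambda v:371+(v-194)*.056)
print(L[:,:2]);print(E[:,:2])
E
```

```text
line [ 0.5988 -0.1124  0.038 ] [ 0.5017 -0.1017  0.038 ]
edge [ 0.4979 -0.1237  0.03  ] [ 0.4105 -0.1068  0.03  ]
fence R end top [ 0.6252 -0.1354  0.052 ] [ 0.5968 -0.1295  0.052 ]
[[ 0.5939 -0.1116]
 [ 0.5886 -0.1108]
 [ 0.5833 -0.1101]
 [ 0.578  -0.1092]
 [ 0.5728 -0.108 ]
 [ 0.5675 -0.1075]
 [ 0.5622 -0.107 ]
 [ 0.5568 -0.107 ]
 [ 0.5515 -0.1064]
 [ 0.5463 -0.1058]
 [ 0.5411 -0.1048]
 [ 0.536  -0.1036]
 [ 0.5308 -0.1032]
 [ 0.5257 -0.1025]
 [ 0.5204 -0.1025]
 [ 0.5152 -0.1019]
 [ 0.5101 -0.1012]
 [ 0.5051 -0.1004]]
[[ 0.487  -0.1194]
 [ 0.482  -0.1184]
 [ 0.4771 -0.1173]
 [ 0.4721 -0.1163]
 [ 0.4671 -0.1157]
 [ 0.462  -0.1156]
 [ 0.4569 -0.1158]
 [ 0.4519 -0.1153]
 [ 0.447  -0.1144]
 [ 0.4422 -0.1131]
 [ 0.4374 -0.1119]
 [ 0.4325 -0.1113]
 [ 0.4276 -0.1108]
 [ 0.4228 -0.1098]
 [ 0.4184 -0.107 ]]
```

Request:
send_rows(commands=[[0.6,[-0.003,-0.024,0],[0,0,0]],[0.6,[-0.003,-0.024,0],[0,0,0]],[0.6,[0,0,0],[0,0,0]]])

```text
clock: 10.55
tool_pos: [0.5604, 0.0569, 0.0345]
orientation: [179.9, -0.1, 173.1]
force: [-0.7, 0.2, -1.0]
opening: 0.0353
```

```bash
python3 - <<'E'
from m import *
o=sensors.get_obs();print(o["tool_pos"],o["orientation"],o["force"])
s=snapshot("top");cv2.imwrite("pics/topc11.png",cv2.resize(s["color"][150:225,325:395],None,fx=8,fy=8,interpolation=cv2.INTER_CUBIC))
E
```

```text
[0.5604 0.0569 0.0345] [179.8671  -0.1007 173.1319] [-0.6958  0.2497 -1.0067]
```

View pics/topc11.png

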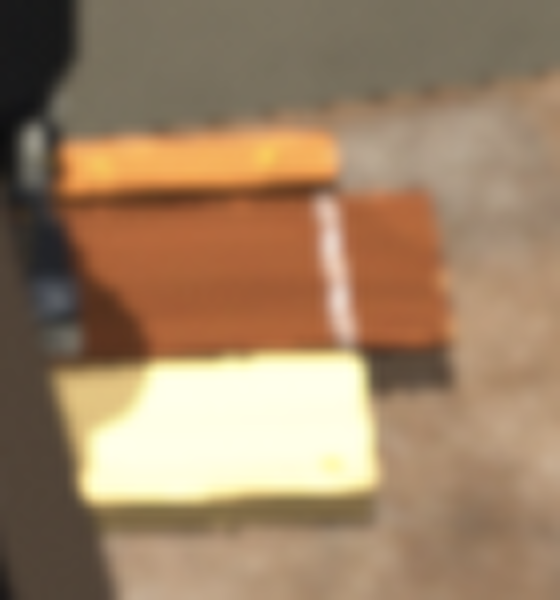

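```bash
cat > m2.py <<'E'
from m import *; from fit import *
t=snapshot("top");o=(325,150)
# line features: use yaw from line & edges too
def W(p,z): return g(t,*p,z,o,8)[:2]
def ang(a,b,z): d=W(b,z)-W(a,z); return np.degrees(np.arctan2(d[1],d[0]))
E
python3 - <<'E'
from m2 import *
print("fence near top edge dir", ang((335,188),(60,195),.052)-90, "fence outer",ang((335,132),(62,143),.052)-90)
print("board near edge", ang((370,490),(95,500),.03)-90)
print("panel near edge", ang((440,346),(85,358),.038)-90,"line",ang((348,340),(323,200),.038),"panel end",ang((452,345),(431,193),.038))
b,r=fit(t,[(340,135,(105,-120,52)),(337,187,(75,-120,52)),(378,490,(-105,-120,30))],o,8,[.535,0,-.12]);print(b[:2],np.degrees(b[2]),r)
p,r=fit(t,[(321,195,(50,-55,38)),(347,346,(-50,-55,38)),(431,191,(50,-110,38)),(452,346,(-50,-110,38))],o,8,[.535,0,-.12]);print(p[:2],np.degrees(p[2]),r)
print(rel(b,p))
E
```

```text
fence near top edge dir -9.349480954559965 fence outer -8.216107290712273
board near edge -8.574591179243754
panel near edge -8.73974559312309 line -5.332444156525906 panel end -7.982620938822796
[ 0.5332 -0.002 ] -7.372385185696821 [[-0.5205  0.4371]
 [ 0.5992 -0.5581]
 [-0.0797  0.1159]]
[ 0.5539 -0.0618] -7.271656964856443 [[ 0.293   0.1847]
 [-0.4192  0.294 ]
 [-0.0862 -0.0247]
 [ 0.2184 -0.4478]]
(array([ 28.2508, -56.6101]), np.float64(0.10072822084037854))
```

Request:
send_rows(commands=[[0.6,[-0.003,-0.022,0],[0,0,0]],[0.6,[0,0,0],[0,0,0]]])

```text
clock: 10.85
tool_pos: [0.5597, 0.0515, 0.0345]
orientation: [179.9, -0.1, 173.1]
force: [0.5, -0.6, 0.6]
opening: 0.0352
```

```bash
python3 - <<'E'
from m import *
o=sensors.get_obs();print(o["tool_pos"],o["orientation"],o["force"])
s=snapshot("top");cv2.imwrite("pics/topc12.png",cv2.resize(s["color"][160:215,350:385],None,fx=10,fy=10,interpolation=cv2.INTER_CUBIC))
s=snapshot("side");cv2.imwrite("pics/sidec12.png",cv2.resize(s["color"][150:210,270:345],None,fx=10,fy=10,interpolation=cv2.INTER_CUBIC))
E
```

```text
[0.5597 0.0515 0.0345] [179.8666  -0.1005 173.147 ] [ 0.4605 -0.5592  0.5781]
```

View pics/topc12.png

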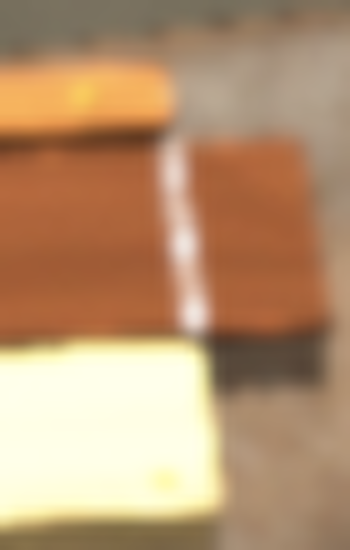

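View pics/sidec12.png

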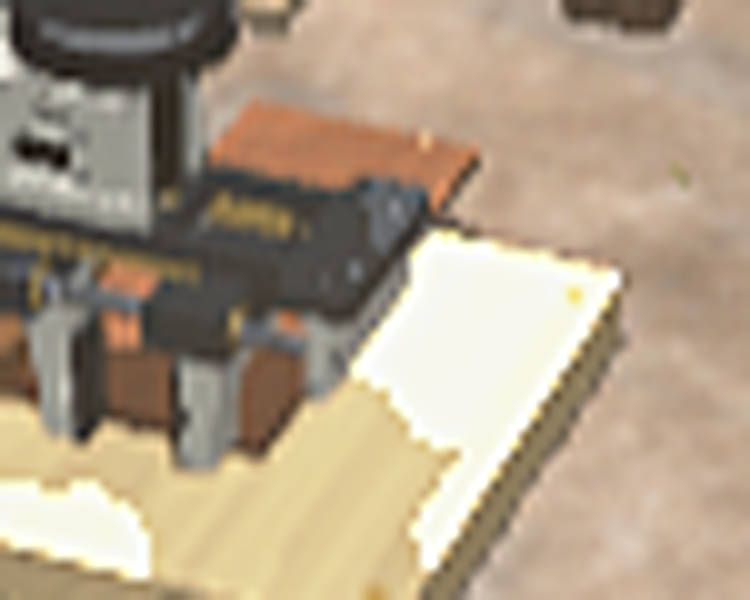

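```bash
cat > m3.py <<'E'
from m import *
def run(t,lx,ex,fx,lr=range(176,192),er=range(196,209),fr=range(168,172)):
    c=t["color"].astype(float)
    def cross(v,u0,z,hw=4):
        p=c[v].sum(1) if z<.04 else c[v,:,2]-c[v,:,0]
        q=p[u0-hw:u0+hw+1];hi,lo=np.median(p[u0-8:u0-3]),np.median(p[u0+4:u0+8]);m=(hi+lo)/2
        ii=np.where((q[:-1]>m)&(q[1:]<=m))[0]
        if len(ii)==0: return None
        i=ii[0];u=u0-hw+i+(q[i]-m)/(q[i]-q[i+1]);return u,ray(t,u,v,z)
    def line(v,u0):
        p=c[v,:,0];b=np.median(np.r_[p[u0-6:u0-2],p[u0+3:u0+7]]);k=np.arange(u0-2,u0+3);w=np.clip(p[k]-b,0,None);u=(w*k).sum()/w.sum();return u,ray(t,u,v,.038)
    L=[line(v,int(round(lx(v)))) for v in lr];E=[x for v in er if (x:=cross(v,int(round(ex(v))),.03))];F=[x for v in fr if (x:=cross(v,int(round(fx(v))),.052))]
    return L,E,F
def report(L,E,F):
    L2,E2,F2=[np.array([w[:2] for _,w in a]) for a in(L,E,F)]
    for n,a in(("L",L),("E",E),("F",F)): print(n,[round(u,2) for u,_ in a])
    A=np.r_[E2,F2];pe=np.polyfit(A[:,0],A[:,1],1,w=np.r_[np.ones(len(E2)),np.ones(len(F2))*1.5]);pl=np.polyfit(L2[:,0],L2[:,1],1)
    print("edge slope deg",np.degrees(np.arctan(pe[0])),"line",np.degrees(np.arctan(pl[0])),"E only",np.degrees(np.arctan(np.polyfit(E2[:,0],E2[:,1],1)[0])))
    x=.545;print("remaining mm at x=.545",1000*(np.polyval(pl,x)-np.polyval(pe,x))*.9925, "F mean resid mm",1000*np.mean(F2[:,1]-np.polyval(pe,F2[:,0])))
    for y in(-6.5,-6.9,-7.3):
        a=np.radians(y);n=np.array([-np.sin(a),np.cos(a)]);print(y,"L-E",1000*((L2@n).mean()-(E2@n).mean()),"L-F",1000*((L2@n).mean()-(F2@n).mean()))
E
python3 - <<'E'
from m3 import *
t=snapshot("top")
report(*run(t,lambda v:367+(v-175)*.145,lambda v:370.5+(v-195)*.08,lambda v:367.3))
E
```

```text
L [np.float64(366.87), np.float64(366.9), np.float64(366.9), np.float64(367.15), np.float64(367.37), np.float64(367.54), np.float64(367.72), np.float64(367.86), np.float64(367.91), np.float64(367.95), np.float64(368.25), np.float64(368.41), np.float64(368.6), np.float64(368.77), np.float64(368.87), np.float64(368.9)]
E [np.float64(370.23), np.float64(370.28), np.float64(370.26), np.float64(370.28), np.float64(370.42), np.float64(370.67), np.float64(371.0), np.float64(371.21), np.float64(371.27), np.float64(371.2), np.float64(371.21), np.float64(371.42), np.float64(371.64)]
F [np.float64(366.47), np.float64(366.58), np.float64(366.66), np.float64(366.61)]
edge slope deg -6.470450245142083 line -6.70537783013857 E only -7.741464511755136
remaining mm at x=.545 1.5839385633837968 F mean resid mm 0.09326637714466429
-6.5 L-E 1.6926745262076035 L-F 1.4576515125701641
-6.9 L-E 2.3129166468122966 L-F 1.0194494582233746
-7.3 L-E 2.933046039122679 L-F 0.5811977173482072
```

Request:
send_rows(commands=[[0.6,[-0.001,-0.006,0],[0,0,0]],[0.6,[0,0,0],[0,0,0]]])

```text
clock: 11.2
tool_pos: [0.5598, 0.0505, 0.0346]
orientation: [179.9, -0.1, 173.2]
force: [1.0, -0.4, 0.2]
opening: 0.0353
```

```bash
python3 - <<'E'
from m3 import *
print(sensors.get_obs()["tool_pos"],sensors.get_obs()["force"])
t=snapshot("top")
report(*run(t,lambda v:367.4+(v-175)*.145,lambda v:370.5+(v-195)*.08,lambda v:367.3))
E
```

```text
[0.5598 0.0505 0.0346] [ 1.0229 -0.3884  0.1822]
L [np.float64(367.1), np.float64(367.14), np.float64(367.25), np.float64(367.41), np.float64(367.63), np.float64(367.82), np.float64(367.9), np.float64(368.11), np.float64(368.16), np.float64(368.34), np.float64(368.52), np.float64(368.68), np.float64(368.84), np.float64(368.9), np.float64(369.1), np.float64(369.12)]
E [np.float64(370.23), np.float64(370.28), np.float64(370.26), np.float64(370.28), np.float64(370.42), np.float64(370.68), np.float64(371.01), np.float64(371.2), np.float64(371.27), np.float64(371.2), np.float64(371.2), np.float64(371.43), np.float64(371.64)]
F [np.float64(366.46), np.float64(366.59), np.float64(366.69), np.float64(366.58)]
edge slope deg -6.469471861413928 line -6.867049179237633 E only -7.745988621212346
remaining mm at x=.545 0.5739698310706225 F mean resid mm 0.09422421739355841
-6.5 L-E 0.6829626975392924 L-F 0.4437396096447291
-6.9 L-E 1.302643779687529 L-F 0.004974213804243011
-7.3 L-E 1.9222613728157103 L-F -0.43379142447238367
```

Request:
send_rows(commands=[[0.6,[0.006,0.05,0],[0,0,0]],[0.6,[0.006,0.06,0.02],[0,0,0]],[0.6,[0,0,0.16],[0,0,0]],[0.6,[-0.06,0.1,0.16],[0,0,0]],[0.6,[-0.06,0.16,0.1],[0,0,-0.01]],[0.6,[-0.06,0.18,0],[0,0,-0.02]],[0.6,[-0.06,0.18,0],[0,0,-0.02]],[0.6,[-0.06,0.18,0],[0,0,-0.02]],[0.6,[-0.1,0.16,0],[0,0,-0.02]]])

```text
clock: 12.15
tool_pos: [0.4603, 0.3315, 0.1531]
orientation: [179.5, -0.2, 139.4]
force: [0.5, 0.1, 0.1]
opening: 0.0348
```

```bash
python3 - <<'E'
from m3 import *
print(sensors.get_obs()["tool_pos"],sensors.get_obs()["force"])
s=snapshot("side");cv2.imwrite("pics/side13.png",s["color"]);cv2.imwrite("pics/sidec13.png",cv2.resize(s["color"][150:225,245:345],None,fx=8,fy=8,interpolation=cv2.INTER_CUBIC))
t=snapshot("top");cv2.imwrite("pics/topc13.png",cv2.resize(t["color"][150:225,295:395],None,fx=8,fy=8,interpolation=cv2.INTER_CUBIC))
report(*run(t,lambda v:367.4+(v-175)*.145,lambda v:370.5+(v-195)*.08,lambda v:367.3))
E
```

```text
[0.4603 0.3315 0.1531] [0.4976 0.1393 0.1115]
L [np.float64(367.11), np.float64(367.13), np.float64(367.25), np.float64(367.41), np.float64(367.63), np.float64(367.82), np.float64(367.9), np.float64(368.11), np.float64(368.16), np.float64(368.34), np.float64(368.52), np.float64(368.68), np.float64(368.84), np.float64(368.89), np.float64(369.09), np.float64(369.13)]
E [np.float64(370.29), np.float64(370.34), np.float64(370.32), np.float64(370.32), np.float64(370.48), np.float64(370.76), np.float64(371.07), np.float64(371.28), np.float64(371.33), np.float64(371.25), np.float64(371.26), np.float64(371.47), np.float64(371.68)]
F [np.float64(366.52), np.float64(366.59), np.float64(366.72), np.float64(366.62)]
edge slope deg -6.442432419020225 line -6.87090806083411 E only -7.791701766133164
remaining mm at x=.545 0.7590351454678897 F mean resid mm 0.09932868570045744
-6.5 L-E 0.9134128249152149 L-F 0.5940405296324738
-6.9 L-E 1.5332205112538952 L-F 0.15535937327256638
-7.3 L-E 2.152953470587922 L-F -0.2833293550840235
```

View pics/sidec13.png

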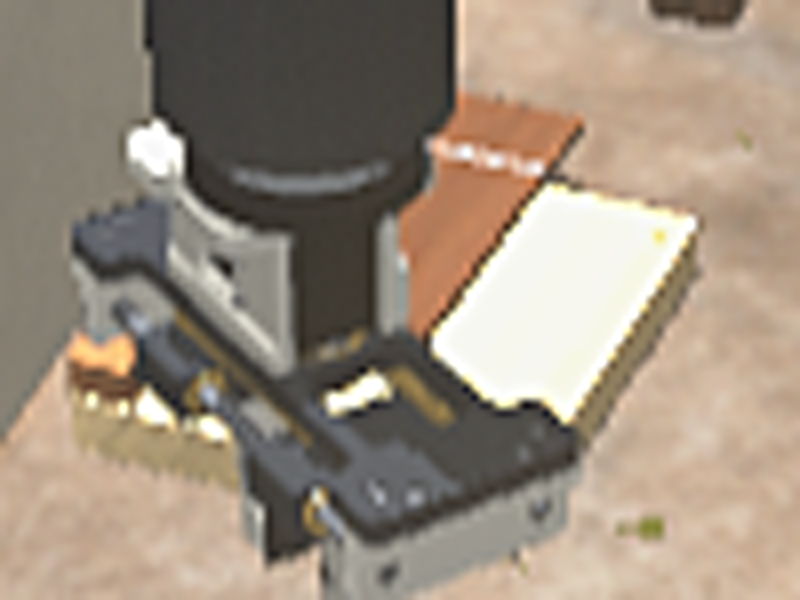

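View pics/topc13.png

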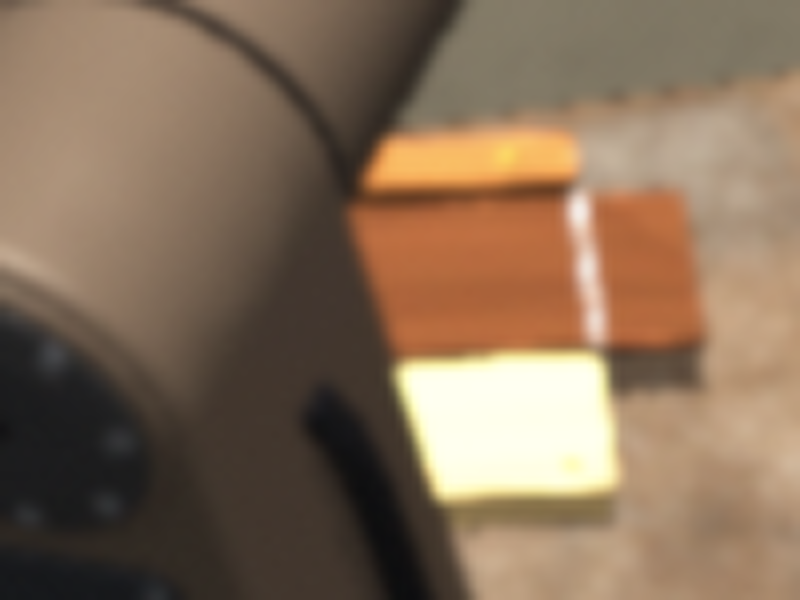

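Request:
send_rows(commands=[[0.6,[-0.06,0.1,0.12],[0,0,0]],[0.6,[-0.1,0.12,0.12],[0,0,0]],[0.6,[-0.1,0.14,0.08],[0,0,0]],[0.6,[-0.13,0.13,0],[0,0,0]],[0.6,[-0.13,0.13,0],[0,0,0]],[0.6,[-0.14,0.12,0],[0,0,0]],[0.6,[-0.14,0.1,0],[0,0,0]],[0.6,[-0.14,0.1,0],[0,0,0]],[0.6,[-0.14,0.08,0],[0,0,0]],[0.6,[-0.14,0.08,0],[0,0,0]]])

```text
clock: 13.25
tool_pos: [0.1359, 0.6223, 0.2412]
orientation: [179.3, -0.3, 140.2]
force: [0.1, 0.1, -0.1]
opening: 0.0349
```

```bash
python3 - <<'E'
from m3 import *
print(sensors.get_obs()["tool_pos"],sensors.get_obs()["force"])
s=snapshot("side");cv2.imwrite("pics/side14.png",s["color"]);cv2.imwrite("pics/sidec14.png",cv2.resize(s["color"][150:225,245:345],None,fx=8,fy=8,interpolation=cv2.INTER_CUBIC))
t=snapshot("top");cv2.imwrite("pics/topc14.png",cv2.resize(t["color"][150:225,295:395],None,fx=8,fy=8,interpolation=cv2.INTER_CUBIC))
report(*run(t,lambda v:367.4+(v-175)*.145,lambda v:370.5+(v-195)*.08,lambda v:367.3))
E
```

```text
[0.1359 0.6223 0.2412] [ 0.1041  0.067  -0.1011]
L [np.float64(367.1), np.float64(367.13), np.float64(367.25), np.float64(367.41), np.float64(367.64), np.float64(367.82), np.float64(367.89), np.float64(368.1), np.float64(368.17), np.float64(368.34), np.float64(368.52), np.float64(368.68), np.float64(368.84), np.float64(368.91), np.float64(369.08), np.float64(369.14)]
E [np.float64(370.27), np.float64(370.33), np.float64(370.3), np.float64(370.32), np.float64(370.47), np.float64(370.74), np.float64(371.04), np.float64(371.25), np.float64(371.31), np.float64(371.24), np.float64(371.24), np.float64(371.46), np.float64(371.67)]
F [np.float64(366.49), np.float64(366.59), np.float64(366.7), np.float64(366.62)]
edge slope deg -6.443159817841438 line -6.862200100554888 E only -7.8047833333205485
remaining mm at x=.545 0.6878247792906159 F mean resid mm 0.09913007903374071
-6.5 L-E 0.8409386704114896 L-F 0.5238255622796173
-6.9 L-E 1.4607065449460042 L-F 0.08510506127584055
-7.3 L-E 2.080403226704261 L-F -0.3536195876285633
```

View pics/sidec14.png

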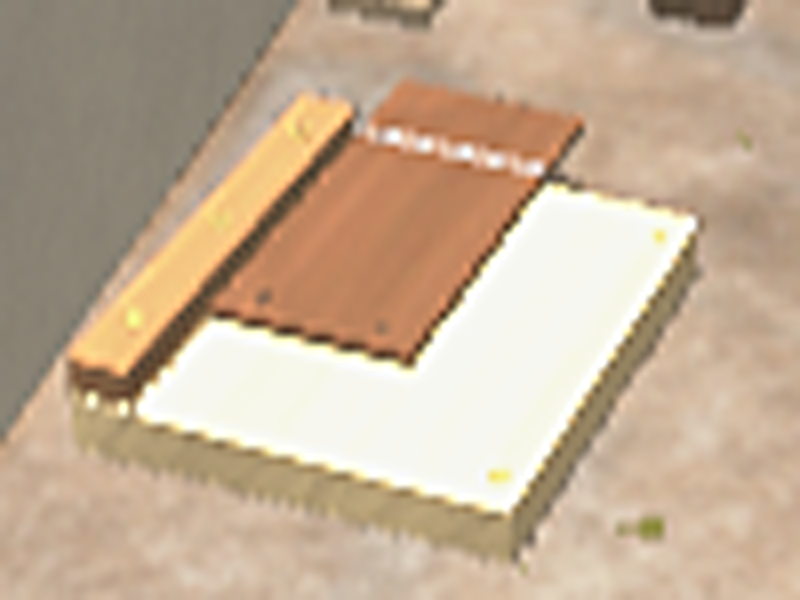

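View pics/topc14.png

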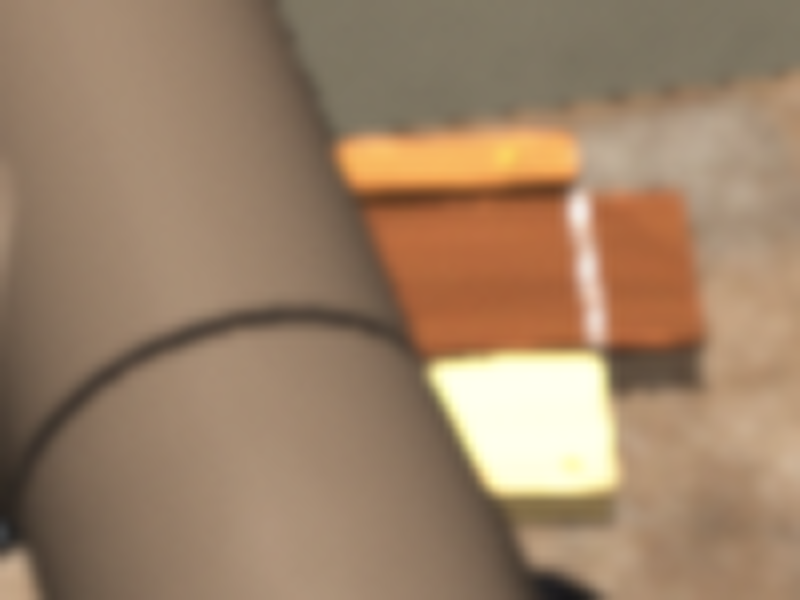

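```bash
cat > m4.py <<'E'
from fit import *
np.set_printoptions(precision=2,suppress=True)
def go(s,fe,pn,bd,lines,o=(245,150),k=8):
    G=lambda p,z: ray(s,(p[0]+.5)/k-.5+o[0],(p[1]+.5)/k-.5+o[1],z)[:2]
    b,r=fit(s,bd,o,k,[.535,0,-.12]);print("board",b[:2]*1000,np.degrees(b[2]),"\n",r.round(2).tolist())
    p,r=fit(s,pn,o,k,[.535,0,-.12]);print("panel",p[:2]*1000,np.degrees(p[2]),"\n",r.round(2).tolist())
    print("rel (want 25,-65,0)",rel(b,p))
E
python3 - <<'E'
from m4 import *
s=snapshot("side")
bd=[(512,514,(-105,120,30)),(697,217,(-105,-120,30)),(352,106,(75,-120,52)),(133,372,(75,120,52)),(308,93,(105,-120,52)),(70,356,(105,120,52)),(137,410,(75,120,30))]
pn=[(364,130,(50,-55,38)),(543,169,(-50,-55,38)),(405,80,(50,-110,38)),(585,121,(-50,-110,38)),(210,308,(50,110,38)),(411,360,(-50,110,38))]
go(s,None,pn,bd,None)
E
```

```text
board [535.76  -5.79] -6.652932152856135 
 [[0.49, -0.54], [0.32, 0.32], [0.72, -0.04], [-0.33, -0.09], [-0.67, 0.07], [-0.14, -0.02], [-0.38, 0.22]]
panel [552.27 -71.74] -6.931401850786603 
 [[-0.53, 0.18], [0.45, 0.57], [-0.09, -0.09], [0.21, -0.22], [-0.06, -0.08], [0.01, -0.36]]
rel (want 25,-65,0) (array([ 24.03, -63.6 ]), np.float64(-0.27846969793046866))
```

Both views agree the panel is against the fence to within about 1 mm, possibly 0.3° off, and the line has about 0.7–1.4 mm left to go. I'll press it gently against the fence once more at its middle, then do the last bit of slide.

Request:
send_rows(commands=[[1,[0.14,-0.1,0],[0,0,0]],[1,[0.14,-0.12,0],[0,0,-0.015]],[1,[0.14,-0.12,0],[0,0,-0.018]],[1,[0.14,-0.12,0],[0,0,-0.018]],[1,[0.14,-0.12,0],[0,0,-0.018]],[1,[0.12,-0.14,0],[0,0,-0.018]],[1,[0.12,-0.14,0],[0,0,-0.018]],[1,[0.1,-0.16,0],[0,0,-0.018]],[1,[0.1,-0.16,0],[0,0,-0.018]],[1,[0.08,-0.17,0],[0,0,-0.016]],[1,[0.06,-0.18,0],[0,0,0]],[1,[0.04,-0.18,0],[0,0,0]]])

```text
clock: 14.6
tool_pos: [0.474, 0.1769, 0.2435]
orientation: [179.1, -0.3, 82.1]
force: [1.1, -0.3, 0.1]
opening: 0.0005
```

Request:
send_rows(commands=[[1,[-0.02,-0.18,0],[0,0.001,0.002]],[1,[-0.02,-0.18,0],[0,0.001,0.001]],[1,[-0.01,-0.18,0],[0,0,0]],[1,[0,-0.18,-0.06],[0,0,0]],[1,[0,-0.16,-0.1],[0,0,0]],[1,[0,-0.04,-0.14],[0,0,0]],[1,[0,0,-0.16],[0,0,0]],[1,[0,0,-0.14],[0,0,0]],[1,[0,0,-0.06],[0,0,0]],[1,[0,0,0],[0,0,0]]])

```text
clock: 15.6
tool_pos: [0.4583, -0.0739, 0.0799]
orientation: [179.2, -0.4, 82.6]
force: [-0.0, 0.2, -0.0]
opening: 0.0004
```

Request:
send_rows(commands=[[1,[0,0.04,-0.06],[-0.001,0.002,0.002]],[1,[0,0,-0.06],[0,0,0]],[1,[0,0,-0.04],[0,0,0]],[1,[0,0,-0.01],[0,0,0]],[1,[0,0,0],[0,0,0]]])

```text
clock: 16.1
tool_pos: [0.461, -0.0625, 0.0389]
orientation: [179.6, 0.0, 83.4]
force: [-0.2, 0.0, 0.7]
opening: -0.0002
```

Request:
send_rows(commands=[[1,[0,0,-0.016],[0,0,0]],[1,[0.02,-0.0025,0],[0,0,0]],[1,[0.02,-0.0025,0],[0,0,0]],[1,[0.02,-0.0025,0],[0,0,0]],[1,[0.02,-0.0025,0],[0,0,0]],[1,[0,0,0],[0,0,0]]])

```text
clock: 16.7
tool_pos: [0.4849, -0.0649, 0.0368]
orientation: [179.4, -0.1, 83.5]
force: [-0.5, -0.3, -0.0]
opening: 0.0006
```

Request:
send_rows(commands=[[1,[0,0,-0.01],[0,0,0]],[1,[0.012,-0.0015,0],[0,0.001,0]],[1,[0,0,0],[0,0,0]]])

```text
clock: 17.0
tool_pos: [0.488, -0.0654, 0.034]
orientation: [179.8, -0.0, 83.5]
force: [-0.3, -0.1, 0.8]
opening: 0.0003
```

Request:
send_rows(commands=[[1,[0.012,-0.001,0],[0,0,0]],[1,[0.006,-0.0005,0],[0,0,0]]])

```text
clock: 17.2
tool_pos: [0.4925, -0.0659, 0.0339]
orientation: [179.8, -0.0, 83.5]
force: [-0.7, -0.1, 0.3]
opening: 0.0006
```

Request:
send_rows(commands=[[1,[0.005,-0.0005,0],[0,0,0]],[1,[0.005,-0.0005,0],[0,0,0]]])

```text
clock: 17.4
tool_pos: [0.4929, -0.0661, 0.0336]
orientation: [-179.9, 0.0, 83.4]
force: [-7.2, 4.5, 9.0]
opening: 0.0005
```

It met firm resistance almost at once (7 N at x=0.4929), so the panel is seated. Now I retract and go round to the left end.

Request:
send_rows(commands=[[1,[-0.05,0.006,0],[0,0,0]],[1,[-0.04,0.005,0.06],[0,0,0]],[0.6,[0,0.02,0.18],[0,0,0]],[0.6,[0,0.12,0.16],[0,0,0.018]],[0.6,[0,0.17,0.1],[0,0,0.022]],[0.6,[0.02,0.18,0],[0,0,0.022]],[0.6,[0.06,0.18,0],[0,0,0.022]],[0.6,[0.08,0.17,0],[0,0,0.022]],[0.6,[0.08,0.12,0],[0,0,0.022]],[0.6,[0.08,0.08,0],[0,0,0.022]],[0.6,[0.04,0.02,0],[0,0,0.022]],[0.6,[0.02,0,0],[0,0,0.022]]])

```text
clock: 18.6
tool_pos: [0.5577, 0.2125, 0.164]
orientation: [179.8, 0.1, 155.8]
force: [0.0, -0.4, -1.1]
opening: 0.0348
```

```bash
python3 - <<'E'
from m3 import *
o=sensors.get_obs();print(o["tool_pos"],o["orientation"],o["force"])
t=snapshot("top");cv2.imwrite("pics/topc15.png",cv2.resize(t["color"][150:225,295:395],None,fx=8,fy=8,interpolation=cv2.INTER_CUBIC))
report(*run(t,lambda v:367.4+(v-175)*.145,lambda v:370.5+(v-195)*.08,lambda v:367.3))
E
```

```text
[0.5577 0.2125 0.164 ] [179.7865   0.1332 155.8225] [ 0.0412 -0.3879 -1.0737]
L [np.float64(367.1), np.float64(367.13), np.float64(367.24), np.float64(367.41), np.float64(367.64), np.float64(367.82), np.float64(367.9), np.float64(368.11), np.float64(368.17), np.float64(368.34), np.float64(368.52), np.float64(368.68), np.float64(368.84), np.float64(368.9), np.float64(369.08), np.float64(369.13)]
E [np.float64(370.24), np.float64(370.31), np.float64(370.28), np.float64(370.3), np.float64(370.44), np.float64(370.7), np.float64(371.01), np.float64(371.23), np.float64(371.3), np.float64(371.22), np.float64(371.23), np.float64(371.43), np.float64(371.65)]
F [np.float64(366.51), np.float64(366.57), np.float64(366.7), np.float64(366.61)]
edge slope deg -6.465968258906683 line -6.8705747301020095 E only -7.763382178366544
remaining mm at x=.545 0.6379479399000613 F mean resid mm 0.09633575493778884
-6.5 L-E 0.753841917382217 L-F 0.5017954487437082
-6.9 L-E 1.3735619134682964 L-F 0.06306261582315204
-7.3 L-E 1.993214964084472 L-F -0.3756732906803756
```

View pics/topc15.png

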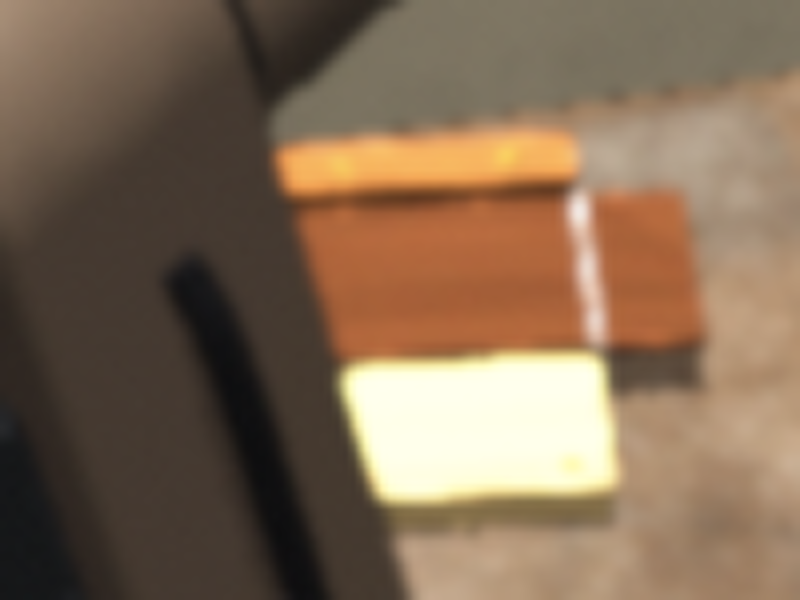

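Request:
send_rows(commands=[[0.6,[0,-0.12,0],[0,0,0.016]],[0.6,[0,-0.15,0],[0,0,0.016]],[0.6,[0,-0.15,-0.08],[0,0,0.016]],[0.6,[0,-0.06,-0.12],[0,0,0]],[0.6,[0,0,-0.14],[0,0,0]],[0.6,[0,0,-0.1],[0,0,0]],[0.6,[0,0,0],[0,0,0]]])

```text
clock: 19.35
tool_pos: [0.5535, 0.0866, 0.0518]
orientation: [179.7, 0.3, 173.1]
force: [-0.7, -0.1, 0.9]
opening: 0.0352
```

Request:
send_rows(commands=[[0.6,[0.032,0,-0.04],[0,0.001,0]],[0.6,[0,0,-0.02],[0,0,0]],[0.6,[0,0,0],[0,0,0]]])

```text
clock: 19.65
tool_pos: [0.5629, 0.0872, 0.0384]
orientation: [179.6, 0.1, 173.0]
force: [-0.8, -0.5, 0.4]
opening: 0.0353
```

Request:
send_rows(commands=[[0.6,[0,0,-0.014],[0,0,0]],[0.6,[-0.003,-0.024,0],[0,0,0]],[0.6,[-0.003,-0.024,0],[0,0,0]],[0.6,[-0.003,-0.024,0],[0,0,0]],[0.6,[0,0,0],[0,0,0]]])

```text
clock: 20.15
tool_pos: [0.5616, 0.0686, 0.0371]
orientation: [179.5, 0.3, 173.0]
force: [-0.6, 0.8, 0.1]
opening: 0.0346
```

Request:
send_rows(commands=[[0.6,[0,0,-0.013],[-0.001,0.001,0]],[0.6,[-0.003,-0.024,0],[0,0,0]],[0.6,[0,0,0],[0,0,0]]])

```text
clock: 20.45
tool_pos: [0.561, 0.0619, 0.034]
orientation: [179.9, -0.0, 173.0]
force: [0.3, 0.9, -0.3]
opening: 0.0354
```

Request:
send_rows(commands=[[0.6,[-0.003,-0.024,0],[0,0,0]],[0.6,[-0.002,-0.016,0],[0,0,0]],[0.6,[0,0,0],[0,0,0]]])

```text
clock: 20.75
tool_pos: [0.5595, 0.051, 0.0338]
orientation: [179.9, -0.0, 173.0]
force: [0.2, -0.8, -0.6]
opening: 0.0352
```

Request:
send_rows(commands=[[0.6,[0,-0.005,0],[0,0,0]],[0.6,[0,0,0],[0,0,0]]])

```text
clock: 20.95
tool_pos: [0.5597, 0.0496, 0.0338]
orientation: [179.9, -0.0, 172.9]
force: [-0.4, 0.1, -1.0]
opening: 0.0351
```

```bash
python3 - <<'E'
from m3 import *
o=sensors.get_obs();print(o["tool_pos"],o["orientation"],o["force"])
t=snapshot("top")
report(*run(t,lambda v:367.4+(v-175)*.145,lambda v:370.5+(v-195)*.08,lambda v:367.3))
E
```

```text
[0.5597 0.0496 0.0338] [179.9366  -0.0235 172.9433] [-0.3923  0.1321 -0.9596]
L [np.float64(367.26), np.float64(367.39), np.float64(367.62), np.float64(367.81), np.float64(367.88), np.float64(367.91), np.float64(367.97), np.float64(368.33), np.float64(368.52), np.float64(368.68), np.float64(368.84), np.float64(368.9), np.float64(368.91), np.float64(368.98), np.float64(369.34), np.float64(369.5)]
E [np.float64(370.23), np.float64(370.28), np.float64(370.22), np.float64(370.21), np.float64(370.38), np.float64(370.66), np.float64(370.99), np.float64(371.2), np.float64(371.26), np.float64(371.19), np.float64(371.22), np.float64(371.43), np.float64(371.63)]
F [np.float64(366.48), np.float64(366.57), np.float64(366.69), np.float64(366.6)]
edge slope deg -6.494468520197987 line -6.960978212707934 E only -7.6245092306916975
remaining mm at x=.545 -0.40200654066929004 F mean resid mm 0.0857617660167953
-6.5 L-E -0.3377709823765146 L-F -0.49661140986598934
-6.9 L-E 0.28134330058360996 L-F -0.9358991218767418
-7.3 L-E 0.9004438712681695 L-F -1.375141219484656
```

The line is now within about half a millimetre of the edge. I'll retract and do a final check.

Request:
send_rows(commands=[[0.6,[0.006,0.05,0],[0,0,0]],[0.6,[0.006,0.06,0.02],[0,0,0]],[0.6,[0,0,0.16],[0,0,0]],[0.6,[-0.06,0.1,0.18],[0,0,0]],[0.6,[-0.08,0.14,0.14],[0,0,0]],[0.6,[-0.1,0.16,0.1],[0,0,-0.01]],[0.6,[-0.1,0.16,0],[0,0,-0.01]],[0.6,[-0.12,0.14,0],[0,0,-0.01]],[0.6,[-0.12,0.14,0],[0,0,-0.01]],[0.6,[-0.12,0.14,0],[0,0,-0.01]],[0.6,[-0.12,0.14,0],[0,0,-0.01]],[0.6,[-0.12,0.14,0],[0,0,-0.01]]])

```text
clock: 22.2
tool_pos: [0.3224, 0.4054, 0.1893]
orientation: [179.3, -0.1, 146.8]
force: [1.6, 0.0, 0.3]
opening: 0.0349
```

Request:
send_rows(commands=[[0.6,[-0.13,0.14,0],[0,0,0]],[0.6,[-0.13,0.12,0],[0,0,0]],[0.6,[-0.13,0.12,0],[0,0,0]],[0.6,[-0.14,0.12,0],[0,0,0]],[0.6,[0,0,0],[0,0,0]]])

```text
clock: 22.7
tool_pos: [0.1756, 0.5422, 0.1928]
orientation: [179.0, -0.2, 147.2]
force: [0.4, -0.0, 0.6]
opening: 0.0351
```

```bash
python3 - <<'E'
from m3 import *
print(sensors.get_obs()["tool_pos"],sensors.get_obs()["force"])
s=snapshot("side");cv2.imwrite("pics/side16.png",s["color"]);cv2.imwrite("pics/sidec16.png",cv2.resize(s["color"][150:225,245:345],None,fx=8,fy=8,interpolation=cv2.INTER_CUBIC))
t=snapshot("top")
report(*run(t,lambda v:367.4+(v-175)*.145,lambda v:370.5+(v-195)*.08,lambda v:367.3))
E
```

```text
[0.1756 0.5422 0.1928] [ 0.3802 -0.0238  0.6144]
L [np.float64(367.26), np.float64(367.41), np.float64(367.62), np.float64(367.81), np.float64(367.9), np.float64(367.93), np.float64(368.0), np.float64(368.34), np.float64(368.47), np.float64(368.62), np.float64(368.78), np.float64(368.85), np.float64(368.84), np.float64(368.89), np.float64(369.19), np.float64(369.0)]
E [np.float64(368.54), np.float64(368.28)]
F [np.float64(366.64), np.float64(366.95), np.float64(367.3), np.float64(367.55)]
edge slope deg -10.192740149342665 line -7.751280481279078 E only -24.617422949859083
remaining mm at x=.545 -2.2534320908000707 F mean resid mm -0.05378147583691428
-6.5 L-E -6.365028706849837 L-F 1.8792893286839614
-6.9 L-E -5.942557397696925 L-F 1.4413309248142228
-7.3 L-E -5.519796456680118 L-F 1.0033022725086382
```

View pics/side16.png

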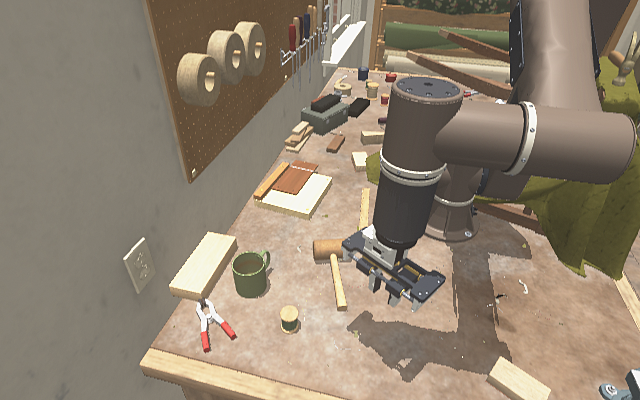

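View pics/sidec16.png

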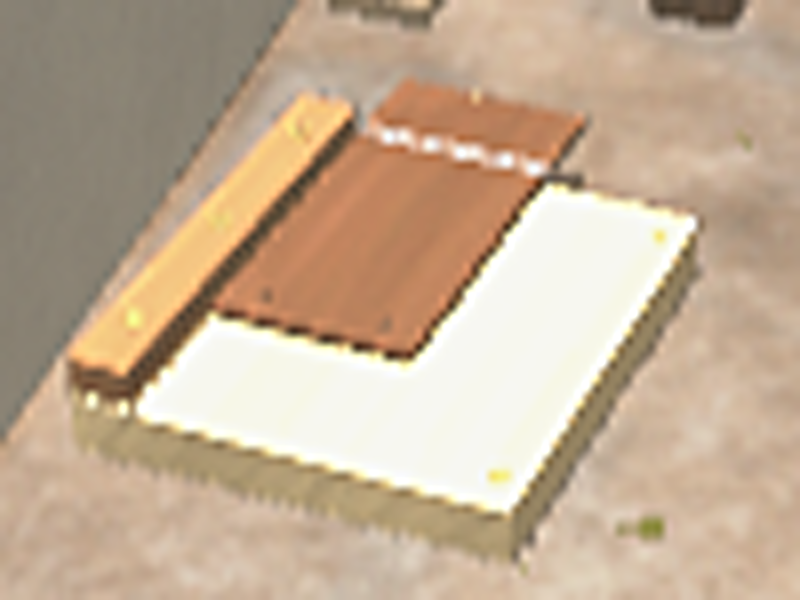

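The side view shows the panel along the fence and the line at the board's edge. The mug, mallet and thread are at the same pixels as at the start. Handing in.

```bash
python3 - <<'E'
from h import *
print(order.close_job())
E
```

```text
the job is handed in; nothing more can be done
None
```

The panel is against the fence with its white line over the board's right-hand edge, and I handed the job in at about 22.8 s of the 45 s allowed.

**What I did:** I pushed the panel to the fence with both fingertips, then slid it right from its left end. I pressed it once more against the fence and finished with a slide of about 1 mm. On the first slide attempt the tips drifted up and passed over the panel without touching it, so I backed off and went in lower.

**Last checks**
- **Line position:** the top view, taken just before the final retract, put the line about 0.4 mm past the edge. Depending on the board angle assumed, the estimates ran from about 1 mm past to 0.3 mm short. The side view, before the last slide of about 1 mm, had said 1.4 mm short, so the views agree to about 1 mm.
- **After retracting:** the arm hid the board edge from the top camera, so that edge reading was invalid. The unhidden part of the line had not moved. The side picture looked right, but I did not measure it again.
- **Against the fence:** the second press met firm resistance at about 7 N and did not move the panel. Before that press, a side-view fit put it about 1 mm and 0.3° from ideal, which is around the limit of what I could read.
- **Forces and other things:** the highest wrist force I saw was about 14 N. The mug, mallet and thread showed at the same pixels as at the start. I did not check the offcut or the sanding block by measurement.

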